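Third hand at the assembly jig

TASK

Pick up the bench brush and sweep the three metal offcuts off the jig's bed into its red tray, keeping gripper and lug off the offcuts, then lay the brush down on the table clear of the jig. Then stand the steel lug on the bed with its flat front face centred and square on the orange sprung pad, and push it in with a steady 10 N or so (pad about half way, 8 mm, in; never to the end of its travel) so that I can fasten it: finish while still holding it pressed there, and leave the other things on the bench alone.

Things in the scene. Friction and masses are not known exactly. Their poses are not given: they have to be found in the camera images.
- jig: Fixed assembly jig (sizes in mm throughout). Origin: centre of the bed's underside, on the table; x along the bed to the sprung stop, y across to the red tray, z up. Dark bed 260 (x) x 140 (y) x 30 high, flat. From y = 70 to 144 an open red tray runs its full length (walls 26 high, 4 thick, floor 4). Blue stop housing, 90 wide, 26 high above the bed, at x = 95 to 130.
- pad_face (a point): Centre of the front face of the orange pad of the sprung stop (pad 8 thick (x), 70 wide (y), from 2 to 24 above the bed); the face looks to the jig's -x, and at rest lies at x = 60, y = 0 in the jig's frame, 43 above the table (13 above the bed); moves with the pad; axes as the jig's.
- stop (a joint): How far the orange pad is pushed in along the jig's x, in m: 0 at rest, mechanical end 0.018. The spring pushes back with 2 N at 0 and 1 N more for every mm (10 N at 0.008).
- lug_web (a point): Centre of the upright web of the loose steel lug (0.6 kg), 48 above its underside; good to grip across its thickness (lug's x). Lug stands on the table: foot block 36 (x) x 60 (y) x 26 high; on it the web, 12 thick (x), 40 wide (y), heights 26 to 70, mid-plane 10 behind the foot's middle. The lug's x points to the flat front face, the one farther from the web.
- lug_face (a point): Centre of the lug's front face, 18 ahead of the middle of the foot (28 ahead of the web's centre), 13 above its underside; belongs on pad_face; axes as the lug's.
- brush_grip (a point): Grip point of the loose bench brush (0.25 kg), near its centre of mass, 47 above its lower end; grip across the 30 wide wooden back (brush's y). It rests on the table bristles down, handle to its -x. From this x: stiff black bristles x -60 to 90, 26 wide, 35 high; wooden back above, same x, 30 wide, heights 35 to 59; handle x -155 to -60, 22 wide, heights 40 to 58.
- scrap0_c (a point): Centre of the aluminium offcut, 24 x 20 x 18 high, on the bed, about 50 g.
- scrap1_c (a point): Centre of the brass offcut, 20 x 20 x 16 high, on the bed, about 50 g.
- scrap2_c (a point): Centre of the copper offcut, 26 x 18 x 18 high, on the bed, about 50 g.
- wrench: Bystander: a wrench lying to the right; leave it.
- screwdriver: Bystander: a red screwdriver lying to the left; leave it.
- spray_can: Bystander: a yellow can, 60 wide, 170 high, far left; leave it.
- grease_jar: Bystander: a white jar, 70 wide, 80 high, far right; leave it.
- tape: Bystander: a yellow tape measure, 70 x 40 x 66 high, on the right; leave it.
Not all that is in view belongs to the job. Of the things that look like the part that bears lug_web, take the one that is nearest to the robot's base at the start.

How it is judged (in metres and radians):
On the way, in this order (a step that is already met when the one before it is completed fails the run):
1. the held brush is on the bed, bristles at the offcuts' height (contact force between the fingers and brush above 2 N and height (world z) of brush_grip between 0.07 and 0.093 m and horizontal distance between brush_grip and jig below 0.16 m), for 0.1 s.
2. all three offcuts lie in the red tray (y of scrap0_c in the frame of jig between 0.07 and 0.145 m and z of each of scrap0_c, scrap1_c, scrap2_c in the frame of jig below 0.03 m and y of scrap1_c in the frame of jig between 0.07 and 0.145 m and y of scrap2_c in the frame of jig between 0.07 and 0.145 m), for 0.2 s.
3. the brush lies on the table, let go, clear of the jig (height (world z) of brush_grip below 0.055 m and contact force between each of the arm, the fingers and brush below 0.05 N and linear speed of brush below 0.03 m/s and (y of brush_grip in the frame of jig above 0.15 m or y of brush_grip in the frame of jig below -0.08 m or x of brush_grip in the frame of jig above 0.15 m or x of brush_grip in the frame of jig below -0.15 m)), for 0.2 s.
At the end, for the whole second after the job is handed in: Robot still pressing the lug on the pad with 6 to 14 N (pad 3 to 13 mm in), still; lug on the bed (6 mm), upright and square (6 degrees), face centred on the pad (12 mm); offcuts in the tray; brush let go on the table, clear of the jig (all of step 2 and all of step 3 and contact force between lug and stop between 6 and 14 N and value of joint stop between 0.003 and 0.013 m and distance between lug_face and pad_face below 0.012 m and angle between the x axis of lug and the x axis of jig, either way round below 0.1 rad and angle between lug's own z axis and vertical below 0.1 rad and z of lug in the frame of jig below 0.036 m and contact force between any of the fingers, the arm and lug above 3 N and linear speed of lug below 0.02 m/s); the arm keeps its last pose, push and grip.
It fails at once if the gripper or arm touches an offcut (contact force between any of the fingers, the arm and scrap0 above 0.3 N or contact force between any of the fingers, the arm and scrap1 above 0.3 N or contact force between any of the fingers, the arm and scrap2 above 0.3 N).
It fails at once if the lug pushes an offcut (contact force between lug and scrap0 above 0.3 N or contact force between lug and scrap1 above 0.3 N or contact force between lug and scrap2 above 0.3 N).
It fails at once if the sprung pad is driven to the end of its travel (value of joint stop above 0.0165 m).
It fails at once if a bystander is displaced by more than 25 mm (distance of any of wrench, screwdriver, spray_can, grease_jar, tape from where it was at the start of the episode above 0.025 m).
It also fails if it takes over 64 s, if anything falls off the work surface, if the arm or the gripper's body presses on something with over 40 N, if the wrist force passes 120 N, or if a joint passes its speed limit or range.

ROBOT

A 7-joint arm with a two-finger parallel gripper is mounted at the origin on the work surface. World frame = base frame: x ahead of the robot, y to its left, z up, the work surface at z = 0. Lengths are in mm, angles in rad, forces in N, time in s.
With the tool pointing down it reaches from about 400 to 875 mm from the base axis. Payload 6.5 kg.
Tool frame: the origin (TCP) lies between the finger pads; the fingertips stand 25 mm ahead of it and the grasp point (between the pads) lies 6 mm ahead of it; z points along the fingers, y is the direction in which the jaws open and shut (so a half turn about z gives the same grasp; the last joint's range is limited). The gripper opens to 85 mm and grips with 20 to 120 N. Pads are 22 mm wide; open, the fingers measure 114 mm over their backs; the gripper's body (76 mm by 85 mm) begins 54 mm behind the grasp point. The pads swing forward as they close: fully open they stand 13 mm farther back than shut.
Start: joints at [1.144, 0.536, -0.004, 1.538, 0.003, 1.067, -0.071], TCP at [229.461, -608.143, 256.29] pointing down, gripper open.
Joint ranges: [-2.7, 2.7], [-0.37, 2.16], [-1.27, 1.26], [0.24, 2.4], [-1.31, 4.45], [0.19, 1.91], [-2.76, 2.76]. Speed limits (rad/s): [2.39, 2.39, 3.14, 3.14, 3.14, 3.14, 3.14].

INTERFACE

Orientations are given as a rotation vector (axis times angle).
In Python, from rig import telemetry, grab_frame, arm gives the robot as it stands.
- The arm moves only by the tool step_arm, never from a script. Its argument "steps" is a list of rows, each a list of 7 numbers: the shift along the world's x, y, z in mm, then the turn, a rotation vector about the world's x, y, z in degrees, then the closure, from 0 (fully open) to 1 (shut). In form: [[dx, dy, dz, wx, wy, wz, claw], ...]. A call has 1 to 20 rows; each row is the pose to reach, as a shift and turn from the pose measured when the call began; what a row does not reach only later rows make up. A row lasts 1/10 s, in which the tool goes at most 50 mm and 8.59 degrees, less where a joint would pass 70% of its speed; a pose out of reach is approached as far as the arm can. A call with a gripper value outside its range is refused whole. The fingers move at their own pace and stop on an object; "force" is the grip in N (left out, the last holds). Time passes only in rows, so rows that repeat a pose let the fingers close. It gives the time, the measured TCP pose, the force and the opening at its end, in the units of the state.
- telemetry.state(): the state, without advancing time (a new reading comes with each control period).
- grab_frame(name): name is "scene" or "top" or "wrist"; returns a dict with "pixels" (480x640x3 uint8, red, green, blue), "fov_y" (degrees; the focal length in pixels is half the picture's height over the tangent of half this angle, whatever the lens; pixels are square), "cx", "cy" (the principal point, pixels), "k1" (the pictures are not rectified: a ray, as slopes to the right and down, at radius r is drawn at 1 + k1 r^2 times it, then the intrinsics apply), "pose" (4x4, takes a point from camera to world coordinates); the wrist camera has in their place "tool_from_camera" (4x4, takes a point from camera to tool coordinates, whose origin is the TCP and whose axes are the flange's). Camera axes: x right, y down, z forward; pixel columns grow to the right and rows downward; lengths in mm; the calibration is good to about 2 mm. A picture is of the moment at which its call begins: read the wrist's pose just before it. There is no depth.
- arm.sign_off(): hands the job in, once; it reports no verdict.
The state is a dict: "time_s": time; "q": joint angles; "joint_velocities": joint speeds; "joint_efforts": joint torques, N m; "position": TCP position; "ee_rot": TCP orientation; "force": force on the tool from outside, world axes, zero at the start; "moment": the same for the moment, N m; "finger_gap": finger opening in mm.
Only numpy, scipy, OpenCV 4.12 (cv2) and the standard library are available. Lean on these libraries where they do the work, as an engineer would, in place of code of your own. Each camera call takes 0.05 s, during which the arm holds its last target. There are 200 camera calls.

## Working session

There is one attempt and no reset: what is moved stays moved. The work goes in short steps, Python scripts to look and compute and a tool call to move; the robot and the scene stay as the last step left them, time stands still between calls to the robot, and variables do not carry over. Pictures are saved under pics/ and viewed, on a budget of 10 in all, crops included, one or two more only if the job needs it, and the job is handed in when it is done.

Besides the shell and the picture viewer there is one more tool, called after "Emit:" as name([rows], argument=value, ...), one row to a line, values as JSON. step_arm: Moves the arm, as the interface text tells. Its arguments: {"type":"object","properties":{"steps":{"type":"array","items":{"type":"array","items":{"type":"number"}}},"force":{"type":"number"}},"required":["steps"]}

```bash
mkdir -p pics
cat > h.py <<'E'
import numpy as np,cv2
from rig import telemetry,grab_frame,arm
from scipy.spatial.transform import Rotation as R
def snap(name,fn):
    s=telemetry.state(); f=grab_frame(name)
    if 'pose' not in f:
        T=np.eye(4);T[:3,:3]=R.from_rotvec(s['ee_rot']).as_matrix();T[:3,3]=s['position'];f['pose']=T@f['tool_from_camera']
    cv2.imwrite('pics/'+fn+'.png',f['pixels'][:,:,::-1]); np.savez('pics/'+fn+'.npz',**{k:np.array(v) for k,v in f.items()}); return f
def load(fn): return dict(np.load('pics/'+fn+'.npz'))
def K(f): 
    F=240/np.tan(np.radians(float(f['fov_y'])/2)); return np.array([[F,0,float(f['cx'])],[0,F,float(f['cy'])],[0,0,1.]]),np.array([float(f['k1']),0,0,0])
def px2w(f,uv,z):
    k,d=K(f); p=cv2.undistortPoints(np.array(uv,float).reshape(-1,1,2),k,d).reshape(-1,2)
    r=np.c_[p,np.ones(len(p))]@f['pose'][:3,:3].T; o=f['pose'][:3,3]
    z=np.broadcast_to(np.array(z,float),len(p))
    return o+r*((z-o[2])/r[:,2])[:,None]
def w2px(f,P):
    k,d=K(f); T=np.linalg.inv(f['pose']); 
    return cv2.projectPoints(np.array(P,float).reshape(-1,1,3),cv2.Rodrigues(T[:3,:3])[0],T[:3,3],k,d)[0].reshape(-1,2)
E
python3 - <<'E'
from h import *
for n in('top','scene'):
    f=snap(n,n+'0');print(n,f['fov_y'],f['k1'],f['pose'].round(2).tolist())
s=telemetry.state();print({k:np.round(v,3).tolist() for k,v in s.items()})
E
```

```text
top 54.38313180842348 -0.02957765273523939 [[-0.01, -0.99, 0.15, 396.74], [-1.0, 0.01, 0.01, 9.5], [-0.01, -0.15, -0.99, 1301.18], [0.0, 0.0, 0.0, 1.0]]
scene 52.58769127112534 -0.013739918579166387 [[-0.49, 0.63, -0.59, 1275.42], [0.87, 0.36, -0.34, 378.01], [0.0, -0.68, -0.73, 902.73], [0.0, 0.0, 0.0, 1.0]]
{'time_s': 0.1, 'q': [1.144, 0.537, -0.004, 1.539, 0.003, 1.067, -0.071], 'joint_velocities': [0.001, -0.001, 0.001, -0.002, -0.001, 0.0, 0.001], 'joint_efforts': [0.003, -58.457, 1.052, -25.978, 0.013, 0.005, 0.0], 'position': [229.248, -607.682, 255.513], 'ee_rot': [-3.089, -0.563, 0.001], 'force': [-0.591, -0.122, 0.651], 'moment': [-0.006, -0.001, -0.02], 'finger_gap': 85.544}
```

View pics/top0.png

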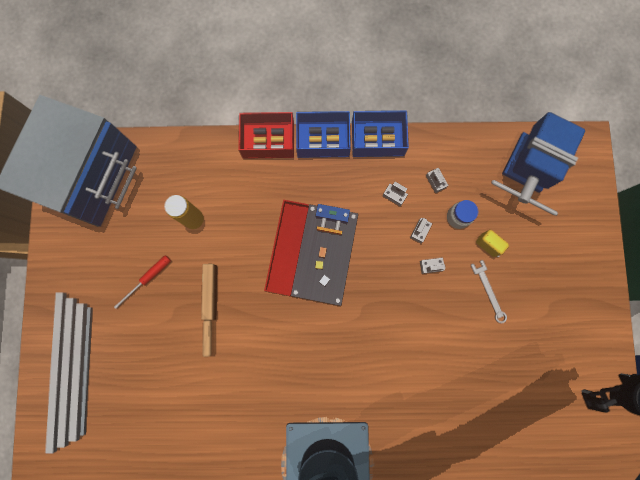

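View pics/scene0.png

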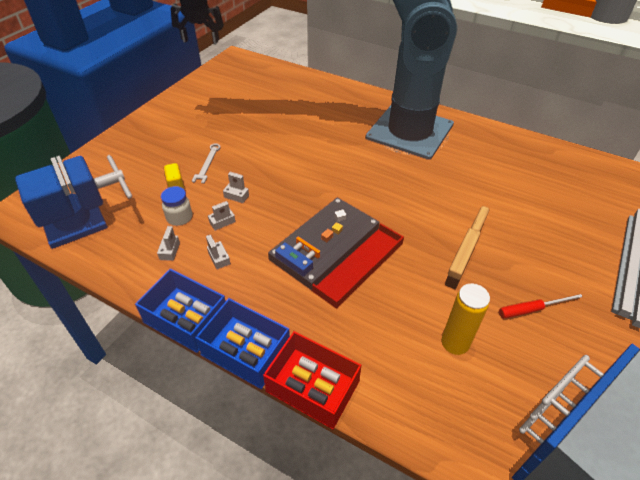

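The top view shows the jig at about (315,252), with its stop away from the robot (up in the image) and the tray on the left. The brush is at (208,300) and the nearest lug at (432,266). I'll zoom in to measure.

Run:
```python
from h import *
im=cv2.imread('pics/top0.png')[185:365,190:460]
cv2.imwrite('pics/crop.png',cv2.resize(im,(799,533),interpolation=cv2.INTER_CUBIC))
f=load('top0')
print(px2w(f,[[284,201],[357,215],[341,305],[266,291],[432,266],[208,308],[208,264],[208,356]],[26,30,30,26,26,59,59,59]).round())
```

```text
[[ 708.  110.   26.]
 [ 664.  -93.   30.]
 [ 417.  -44.   30.]
 [ 457.  159.   26.]
 [ 520. -295.   26.]
 [ 412.  309.   59.]
 [ 529.  312.   59.]
 [ 288.  306.   59.]]
```

View pics/crop.png

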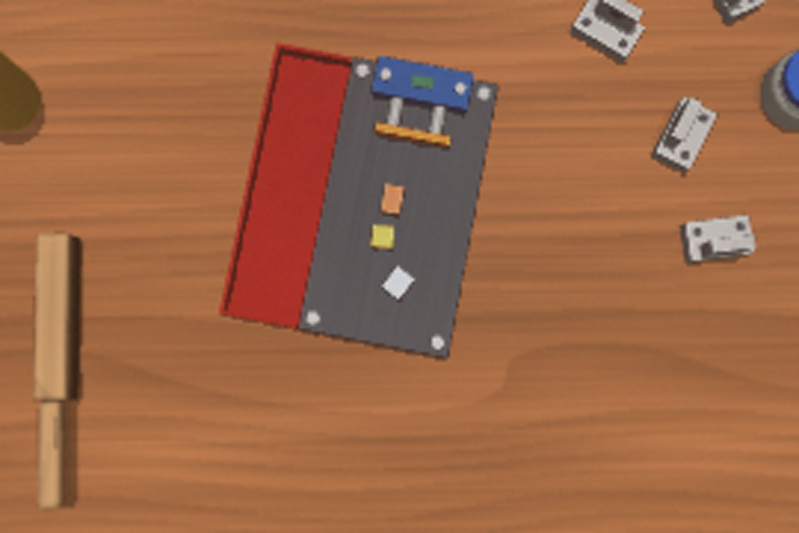

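The jig and offcuts are now clear at this scale: aluminium at (398,283), brass at (382,237) and copper at (393,199) in the crop. Next I'll fit the jig pose and measure the offcuts and brush.

```bash
cat >> h.py <<'E'
def fit(L,W): # 2D rigid L->W
    L=np.array(L,float);W=np.array(W,float)[:,:2]; a=L-L.mean(0);b=W-W.mean(0)
    th=np.arctan2((a[:,0]*b[:,1]-a[:,1]*b[:,0]).sum(),(a*b).sum()); c,s=np.cos(th),np.sin(th);M=np.array([[c,-s],[s,c]])
    t=W.mean(0)-M@L.mean(0); return th,M,t,(L@M.T+t-W)
E
python3 - <<'E'
from h import *
f=load('top0')
c=lambda p:np.array(p)/2.959+[190,185]-.33
W=px2w(f,c([[497,86],[447,357],[300,328],[352,60],[220,315],[278,44]]),[30,30,30,30,26,26])
th,M,t,res=fit([[130,-70],[-130,-70],[-130,70],[130,70],[-130,144],[130,144]],W)
print(np.degrees(th),t,res.round(1).tolist())
S=px2w(f,c([[398,283],[382,237],[393,199]]),[48,46,48]);print('scrap',S.round(),((S[:,:2]-t)@M).round())
B=px2w(f,c([[40,234],[72,234],[36,400],[70,400],[38,505],[62,505]]),[59,59,59,59,58,58]);print('brush',B.round())
Lg=px2w(f,c([[683,224],[753,216],[756,254],[687,263]]),[26,26,0,0]);print('lug',Lg.round())
P=px2w(f,c([[376,125],[449,142]]),54);print('pad',((P[:,:2]-t)@M).round())
E
```

```text
-11.523956084658213 [555.56142     -1.94916053] [[1.2, -1.9], [-2.0, -1.5], [-1.8, 1.8], [2.5, -0.6], [0.2, 0.4], [-0.0, 1.8]]
scrap [[483.   1.  48.]
 [525.  15.  46.]
 [560.   4.  48.]] [[-72. -12.]
 [-33.  10.]
 [  3.   7.]]
brush [[530. 325.  59.]
 [530. 295.  59.]
 [381. 324.  59.]
 [381. 294.  59.]
 [290. 321.  58.]
 [290. 299.  58.]]
lug [[ 536. -264.   26.]
 [ 543. -330.   26.]
 [ 509. -338.    0.]
 [ 502. -272.    0.]]
pad [[ 66.  35.]
 [ 63. -34.]]
```

Emit:
step_arm([
  [40,50,10,0,0,5,0],
  [85,100,20,0,0,10,0],
  [125,150,30,0,0,16,0],
  [165,200,40,0,0,22,0],
  [200,250,45,0,0,28,0],
  [240,300,45,0,0,34,0],
  [240,308,45,0,0,38,0],
  [240,308,45,0,0,38,0],
  [240,308,45,0,0,38,0],
])

```text
time_s: 1.0
position: [473.6, -292.5, 300.9]
ee_rot: [-2.728, -1.553, -0.005]
force: [0.7, -0.1, 0.4]
finger_gap: 85.2
```

Run:
```python
from h import *
f=snap('wrist','w1');s=telemetry.state()
print(s['position'],s['ee_rot'],s['time_s'],f['pose'].round(2).tolist(),f['fov_y'])
```

```text
[ 471.21115587 -296.15143405  300.49613533] [-2.73169031e+00 -1.54727716e+00 -5.82827865e-04] 1.05 [[0.86, -0.49, -0.14, 510.91], [-0.51, -0.83, -0.24, -230.25], [-0.0, 0.28, -0.96, 418.22], [0.0, 0.0, 0.0, 1.0]] 63.11652499686059
```

View pics/w1.png

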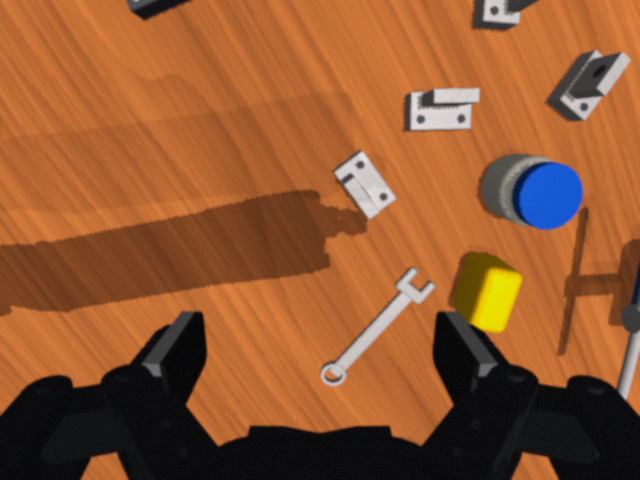

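The nearest lug is at about (365,185). Its holes, on the front side of the foot, face the upper right, so the front faces roughly world +x. I'll zoom in for corners.

Run:
```python
from h import *
im=cv2.imread('pics/w1.png')[140:230,320:410]
cv2.imwrite('pics/crop2.png',cv2.resize(im,(540,540),interpolation=cv2.INTER_CUBIC))
```

```text
(no output)
```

View pics/crop2.png

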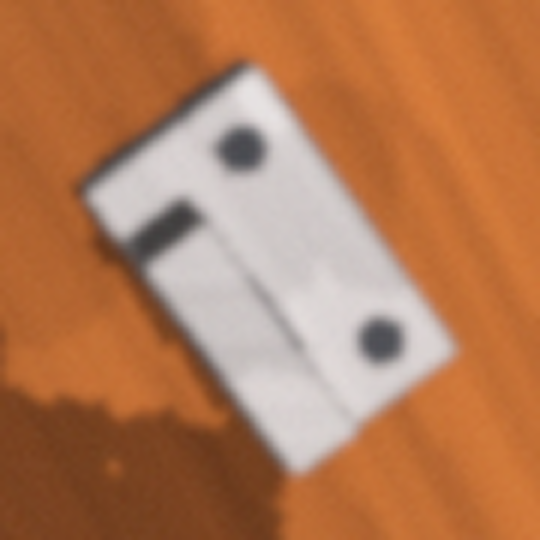

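Run:
```python
from h import *
f=load('w1')
c=np.array([[252,64],[458,350],[83,190],[203,218],[150,265],[297,473],[355,430]])/6+[320,140]-.42
W=px2w(f,c,[26,26,26,70,70,70,70])
th,M,t,res=fit([[18,30],[18,-30],[-18,30],[-4,20],[-16,20],[-16,-20],[-4,-20]],W)
print(np.degrees(th),t,res.round(1).tolist(),'web',M@[-10,0]+t)
```

```text
6.1991208037323995 [ 525.61070292 -294.97916016] [[1.0, 0.3], [0.4, -0.4], [-0.7, 0.1], [0.5, 0.0], [-1.3, 0.8], [-0.6, -0.3], [0.6, -0.4]] web [ 515.66917671 -296.05900117]
```

Emit:
step_arm([
  [15,48,0,0,0,8,0],
  [30,95,0,0,0,16,0],
  [45,142,0,0,0,25,0],
  [58,190,0,0,0,33,0],
  [70,238,0,0,0,42,0],
  [75,286,0,0,0,50,0],
  [75,335,0,0,0,59,0],
  [65,383,0,0,0,67,0],
  [50,430,0,0,0,76,0],
  [35,477,-10,0,0,84,0],
  [15,522,-30,0,0,93,0],
  [-5,565,-50,0,0,101,0],
  [-31,606,-80,0,0,110,0],
  [-31,606,-110,0,0,118,0],
  [-31,606,-140,0,0,121,0],
  [-31,606,-150,0,0,121,0],
  [-31,606,-150,0,0,121,0],
  [-31,606,-150,0,0,121,0],
  [-31,606,-150,0,0,121,0],
])

```text
time_s: 2.95
position: [441.5, 310.0, 152.0]
ee_rot: [0.002, 3.14, -0.001]
force: [0.7, -0.0, 0.5]
finger_gap: 85.5
```

Run:
```python
from h import *
f=snap('wrist','w2');s=telemetry.state()
print(s['position'],s['ee_rot'],s['q'])
k=lambda P:w2px(f,P).round().tolist()
im=cv2.imread('pics/w2.png')
for p in k([[530.5,325,59],[530.5,295,59],[380.5,325,59],[380.5,295,59],[440.5,309.5,59]]): cv2.circle(im,[int(p[0]),int(p[1])],3,(0,255,0),-1); print(p)
cv2.imwrite('pics/w2m.png',im)
```

```text
[441.32892136 310.01329043 151.970615  ] [ 9.78460279e-04  3.14055582e+00 -8.66876664e-04] [-0.09943604  0.63068029 -0.79567248  1.87968806  0.58080444  0.87816212
  0.38458915]
[341.0, 393.0]
[294.0, 393.0]
[345.0, 151.0]
[288.0, 151.0]
[316.0, 260.0]
```

View pics/w2m.png

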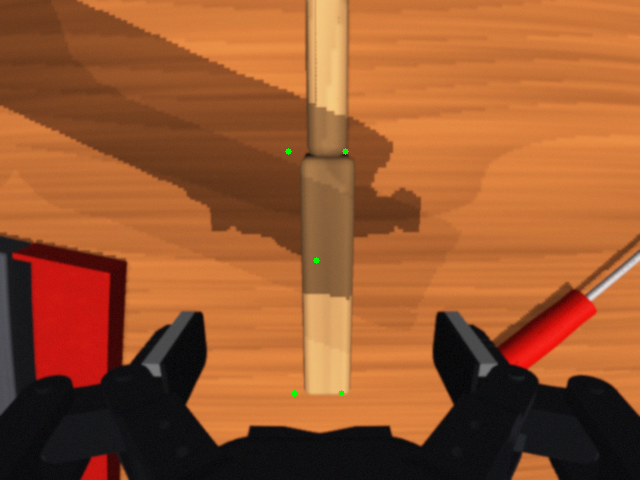

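The held pose is over the brush. The brush centre is near column 328, about 5 mm more to +y than the top camera said. I'll check the jig's tray corner, which is visible at (127,262), against the wrist calibration too.

Run:
```python
from h import *
f=load('w2');t0=load('top0')
print(px2w(f,[[305,392],[350,392],[303,158],[354,158],[127,262]],[59,59,59,59,26]).round(1))
th=np.radians(-11.52);M=np.array([[np.cos(th),-np.sin(th)],[np.sin(th),np.cos(th)]])
print(M@[-130,144]+[555.6,-1.9])
print(px2w(t0,[[168,258],[197,205]],[15,15]).round())
```

```text
[[529.7 302.1  59. ]
 [529.8 330.8  59. ]
 [384.1 302.8  59. ]
 [384.1 329.7  59. ]
 [453.2 182.3  26. ]]
[456.97708038 165.16142501]
[[552. 435.  15.]
 [702. 358.  15.]]
```

Run:
```python
from h import *
f=load('w2')
print(px2w(f,[[127,262],[110,268]],[0,26]).round(1), f['tool_from_camera'].round(3).tolist(), f['pose'].round(3).tolist())
```

```text
[[462.1 168.5   0. ]
 [457.6 169.5  26. ]] [[-0.0, -0.959, -0.283, 70.671], [1.0, -0.0, 0.001, 1.152], [-0.001, -0.283, 0.959, -117.055], [0.0, 0.0, 0.0, 1.0]] [[0.001, 0.959, 0.284, 370.695], [1.0, -0.001, 0.0, 311.25], [0.001, 0.284, -0.959, 269.02], [0.0, 0.0, 0.0, 1.0]]
```

Emit:
step_arm([
  [-1,5,-40,0,0,0,0],
  [-1,5,-75,0,0,0,0],
  [-1,5,-95,0,0,0,0],
  [-1,5,-95,0,0,0,0],
  [-1,5,-95,0,0,0,1],
  [-1,5,-95,0,0,0,1],
  [-1,5,-95,0,0,0,1],
  [-1,5,-95,0,0,0,1],
  [-1,5,-95,0,0,0,1],
  [-1,5,-95,0,0,0,1],
  [-1,5,-95,0,0,0,1],
  [-1,5,-95,0,0,0,1],
], force=70)

```text
time_s: 4.2
position: [441.0, 315.2, 58.2]
ee_rot: [0.001, 3.139, -0.0]
force: [-0.8, -1.6, 7.4]
finger_gap: 29.0
```

Emit:
step_arm([
  [0,0,40,0,0,0,1],
  [0,0,85,0,0,0,1],
  [5,-45,120,0,0,-4,1],
  [15,-90,130,0,0,-8,1],
  [25,-135,130,0,0,-11.5,1],
  [35,-180,130,0,0,-11.5,1],
  [45,-225,130,0,0,-11.5,1],
  [50,-270,130,0,0,-11.5,1],
  [57,-315,130,0,0,-11.5,1],
  [63,-360,130,0,0,-11.5,1],
  [63,-360,120,0,0,-11.5,1],
  [63,-360,100,0,0,-11.5,1],
  [63,-360,100,0,0,-11.5,1],
  [63,-360,100,0,0,-11.5,1],
])

```text
time_s: 5.6
position: [503.7, -44.2, 158.3]
ee_rot: [0.315, 3.124, -0.001]
force: [-0.0, -0.0, -1.7]
finger_gap: 28.5
```

Run:
```python
from h import *
f=snap('top','top1');s=telemetry.state();print(s['position'],s['ee_rot'],s['finger_gap'])
f=snap('wrist','w3')
```

```text
[504.15511872 -44.13069192 158.79989416] [ 3.14274442e-01  3.12278432e+00 -5.47717474e-04] 28.630993448355184
```

View pics/w3.png

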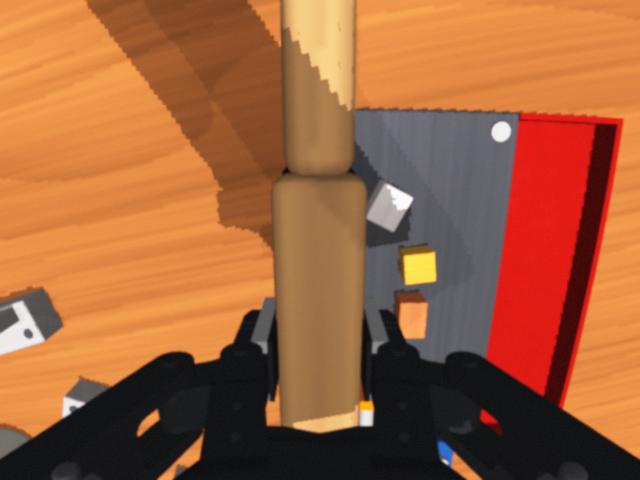

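The brush is held straight. The jig's near edge shows the seam corner at (519,113) and the tray's outer corner at (622,120). The offcuts all lie to the right of the brush.

Run:
```python
from h import *
f=load('w3')
W=px2w(f,[[519,113],[622,120],[486,358]],[30,26,30]);print(W.round(1))
th=np.radians(-11.52);M=np.array([[np.cos(th),-np.sin(th)],[np.sin(th),np.cos(th)]])
print((W[:2,:2]-np.array([[-130,70],[-130,144]])@M.T).round(1))
d=W[0]-W[2];print('yaw',np.degrees(np.arctan2(-d[1],-d[0])))
S=px2w(f,[[368,220],[415,268],[411,317]],[30,46,48]);print(((S[:,:2]-[556,2])@M).round())
```

```text
[[446.8  94.6  30. ]
 [462.6 167.   26. ]
 [614.7  60.4  30. ]]
[[ 5.602e+02  1.000e-01]
 [ 5.612e+02 -1.000e-01]]
yaw -11.52153926348186
[[-58. -23.]
 [-30.   6.]
 [  3.   5.]]
```

Emit:
step_arm([
  [0,0,-35,0,0,0,1],
  [0,0,-60,0,0,0,1],
  [0,0,-67.5,0,0,0,1],
  [0,0,-67.5,0,0,0,1],
  [0,0,-67.5,0,0,0,1],
  [2,10,-67.5,0,0,0,1],
  [4,20,-67.5,0,0,0,1],
  [6,30,-67.5,0,0,0,1],
  [8,40,-67.5,0,0,0,1],
  [10,50,-67.5,0,0,0,1],
  [12,60,-67.5,0,0,0,1],
  [14,70,-67.5,0,0,0,1],
  [16,80,-67.5,0,0,0,1],
  [18,90,-67.5,0,0,0,1],
  [20,100,-67.5,0,0,0,1],
  [22,110,-67.5,0,0,0,1],
  [24,120,-67.5,0,0,0,1],
  [26,130,-67.5,0,0,0,1],
  [28,138,-67.5,0,0,0,1],
  [28,138,-67.5,0,0,0,1],
])

```text
time_s: 7.7
position: [532.7, 95.7, 91.7]
ee_rot: [0.311, 3.122, 0.001]
force: [-0.6, -0.2, -1.3]
finger_gap: 28.9
```

Run:
```python
from h import *
s=telemetry.state();print(s['position'],s['ee_rot'],s['finger_gap'],s['force'])
snap('scene','s2')
im=cv2.imread('pics/s2.png')[170:330,230:450];cv2.imwrite('pics/s2c.png',cv2.resize(im,(770,560),interpolation=cv2.INTER_CUBIC))
```

```text
[532.6980555   95.73351528  91.69299383] [3.11257083e-01 3.12191178e+00 1.43077653e-03] 28.857807758502197 [-0.55264677 -0.20957896 -1.34904766]
```

View pics/s2c.png

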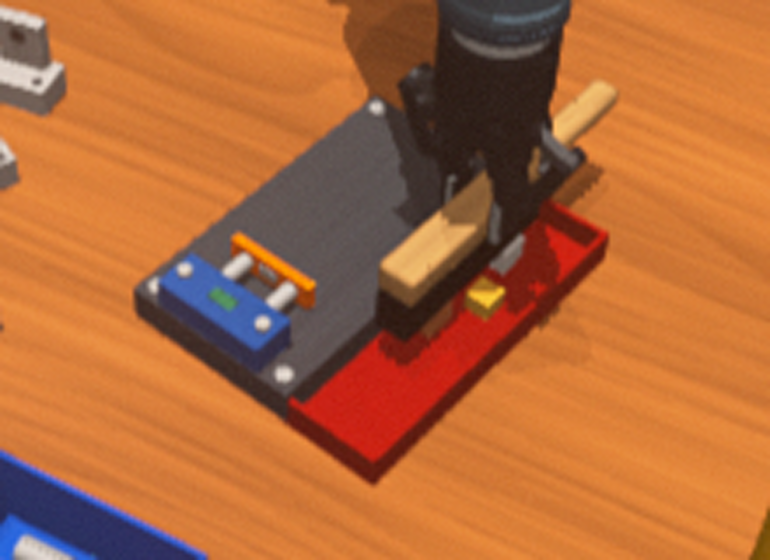

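All three offcuts appear down in the tray next to the brush (copper, brass and aluminium along the bed side). I'll lay the brush back where it was.

Emit:
step_arm([
  [0,0,40,0,0,0,1],
  [0,0,60,0,0,0,1],
  [-20,45,60,0,0,4,1],
  [-40,90,60,0,0,8,1],
  [-60,135,60,0,0,11.5,1],
  [-80,180,60,0,0,11.5,1],
  [-92,219,45,0,0,11.5,1],
  [-92,219,15,0,0,11.5,1],
  [-92,219,-10,0,0,11.5,1],
  [-92,219,-25,0,0,11.5,1],
  [-92,219,-33,0,0,11.5,1],
  [-92,219,-33.5,0,0,11.5,1],
  [-92,219,-33.5,0,0,11.5,0],
  [-92,219,-33.5,0,0,11.5,0],
  [-92,219,-33.5,0,0,11.5,0],
  [-92,219,-33.5,0,0,11.5,0],
  [-92,219,-33.5,0,0,11.5,0],
  [-92,219,-5,0,0,11.5,0],
  [-92,219,40,0,0,11.5,0],
  [-92,219,90,0,0,11.5,0],
])

```text
time_s: 9.75
position: [439.6, 313.0, 182.1]
ee_rot: [-0.003, 3.14, -0.001]
force: [1.2, 0.3, 0.6]
finger_gap: 85.2
```

Run:
```python
from h import *
s=telemetry.state();print(s['position'],s['ee_rot'],s['finger_gap'],s['force'])
snap('top','t3')
im=cv2.imread('pics/t3.png')[185:365,190:460];cv2.imwrite('pics/t3c.png',cv2.resize(im,(799,533),interpolation=cv2.INTER_CUBIC))
```

```text
[439.64213336 313.01330121 182.06164864] [-2.51109179e-03  3.14028872e+00 -1.45443422e-03] 85.23475675141151 [1.22806072 0.2934027  0.58755131]
```

View pics/t3c.png

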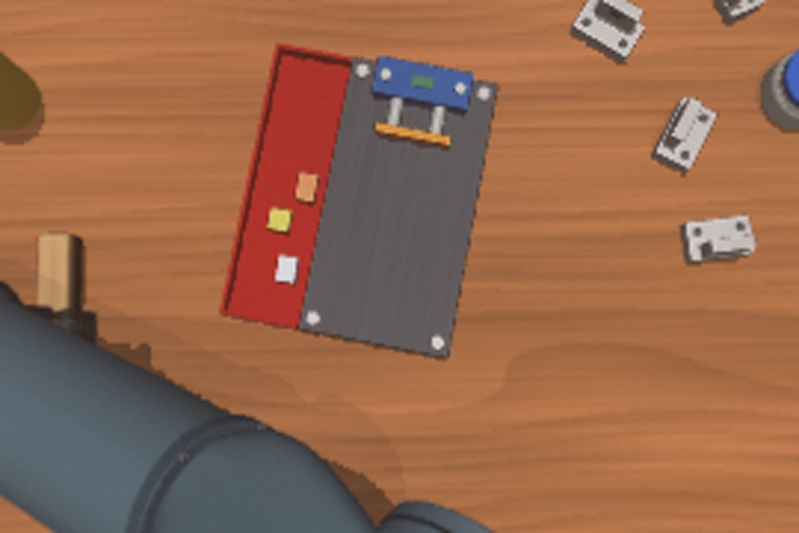

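All three offcuts lie in the tray, in the crop at (307,187), (279,220) and (287,269), and the brush is down. Next I'll go to the lug.

Emit:
step_arm([
  [6,-48,15,0,0,-8,0.4],
  [12,-96,30,0,0,-16,0.4],
  [20,-145,40,0,0,-25,0.4],
  [28,-193,40,0,0,-33,0.4],
  [36,-241,40,0,0,-42,0.4],
  [44,-290,40,0,0,-50,0.4],
  [50,-338,40,0,0,-58,0.4],
  [55,-386,40,0,0,-66,0.4],
  [60,-434,40,0,0,-75,0.4],
  [65,-482,40,0,0,-84,0.4],
  [70,-530,30,0,0,-84,0.4],
  [74,-570,10,0,0,-84,0.4],
  [76,-609,-10,0,0,-84,0.4],
  [76,-609,-22,0,0,-84,0.4],
  [76,-609,-22,0,0,-84,0.4],
  [76,-609,-22,0,0,-84,0.4],
])

```text
time_s: 11.4
position: [519.1, -290.5, 168.5]
ee_rot: [2.09, 2.33, -0.003]
force: [-0.0, 0.1, 0.5]
finger_gap: 51.1
```

Run:
```python
from h import *
s=telemetry.state();print(s['position'],s['ee_rot'],s['finger_gap'],s['time_s'],s['force'])
snap('wrist','w4')
```

```text
[ 519.06113065 -290.50089659  168.53329722] [ 2.08984965  2.33023608 -0.00308151] 51.10251510970789 11.4 [-0.04847288  0.10293569  0.51966211]
```

View pics/w4.png

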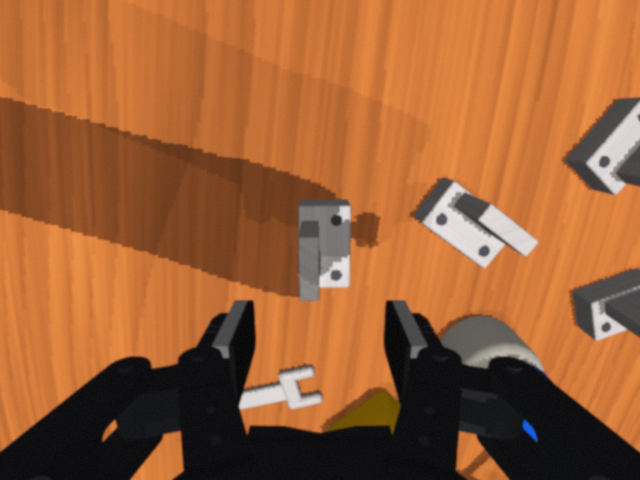

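The lug is at about (325,245) between the jaws, with the holes on the +x side. I'll check its pose from the corners.

Run:
```python
from h import *
f=load('w4');s=telemetry.state();print(s['position'])
W=px2w(f,[[350,206],[350,287],[301,206]],26)
th,M,t,res=fit([[18,30],[18,-30],[-18,30]],W);print(W.round(1),np.degrees(th),res.round(1),'web',M@[-10,0]+t)
W=px2w(f,[[299,299],[320,300]],70);print(W.round(1),'web end (web bottom edge, -y, mid)')
th=np.radians(6.2);M=np.array([[np.cos(th),-np.sin(th)],[np.sin(th),np.cos(th)]])
print(w2px(f,[np.r_[M@p+[525.6,-295],z] for p,z in [((18,30),26),((18,-30),26),((-18,30),26),((-16,-20),70),((-4,-20),70)]]).round())
r=R.from_rotvec(s['ee_rot']).as_matrix();print('jaw yaw',np.degrees(np.arctan2(r[1,1],r[0,1])))
```

```text
[ 519.50068787 -290.43926173  169.12275296]
[[ 539.3 -264.3   26. ]
 [ 547.  -322.5   26. ]
 [ 506.6 -267.8   26. ]] 6.34022219853066 [[ 1.4  0.6]
 [ 0.3 -0.8]
 [-1.7  0.2]] web [ 516.19718238 -296.57490907]
[[ 511.6 -315.5   70. ]
 [ 524.2 -314.9   70. ]] web end (web bottom edge, -y, mid)
[[352. 205.]
 [350. 287.]
 [298. 205.]
 [299. 301.]
 [319. 301.]]
jaw yaw 6.2671502036662305
```

Emit:
step_arm([
  [-3.5,-5.5,0,0,0,0,0.4],
  [-3.5,-5.5,-20,0,0,0,0.4],
  [-3.5,-5.5,-50,0,0,0,0.4],
  [-3.5,-5.5,-80,0,0,0,0.4],
  [-3.5,-5.5,-100,0,0,0,0.4],
  [-3.5,-5.5,-111,0,0,0,0.4],
  [-3.5,-5.5,-111,0,0,0,0.4],
  [-3.5,-5.5,-111,0,0,0,0.4],
], force=100)

```text
time_s: 12.25
position: [516.8, -296.1, 59.3]
ee_rot: [2.087, 2.329, -0.002]
force: [0.5, -0.1, 1.1]
finger_gap: 51.1
```

Emit:
step_arm([
  [0,0,-1,0,0,0,0.7],
  [0,0,-1,0,0,0,1],
  [0,0,-1,0,0,0,1],
  [0,0,-1,0,0,0,1],
  [0,0,-1,0,0,0,1],
  [0,0,-1,0,0,0,1],
  [0,0,-1,0,0,0,1],
], force=100)

```text
time_s: 12.95
position: [516.4, -296.6, 59.2]
ee_rot: [2.087, 2.329, -0.004]
force: [-2.6, 0.5, 7.0]
finger_gap: 10.8
```

Emit:
step_arm([
  [0,0,20,0,0,0,1],
  [0,0,60,0,0,0,1],
  [0,0,95,0,0,0,1],
  [6,38,100,0,0,-4,1],
  [14,80,100,0,0,-8,1],
  [22,125,100,0,0,-12,1],
  [30,170,100,0,0,-16,1],
  [38,215,100,0,0,-17.8,1],
  [46,260,95,0,0,-17.8,1],
  [50,285,80,0,0,-17.8,1],
  [51.5,294.5,60,0,0,-17.8,1],
  [51.5,294.5,45,0,0,-17.8,1],
  [51.5,294.5,45,0,0,-17.8,1],
  [51.5,294.5,45,0,0,-17.8,1],
  [51.5,294.5,45,0,0,-17.8,1],
])

```text
time_s: 14.45
position: [568.4, -3.6, 104.9]
ee_rot: [2.424, 1.975, -0.006]
force: [-1.1, -0.8, -4.4]
finger_gap: 10.9
```

Run:
```python
from h import *
s=telemetry.state();print(s['position'],s['ee_rot'],s['finger_gap'],s['time_s'],s['force'],s['moment'])
r=R.from_rotvec(s['ee_rot']).as_matrix();print('jaw yaw',np.degrees(np.arctan2(r[1,1],r[0,1])),r[:,2])
snap('wrist','w5')
```

```text
[568.44145718  -3.56500597 104.91650167] [ 2.42415786  1.97475044 -0.00632913] 10.92176396413206 14.45 [-1.12643677 -0.78047003 -4.41895772] [ 0.02767936  0.04128042 -0.00011152]
jaw yaw -11.663352776117247 [ 0.00627014 -0.01410676 -0.99988084]
```

View pics/w5.png

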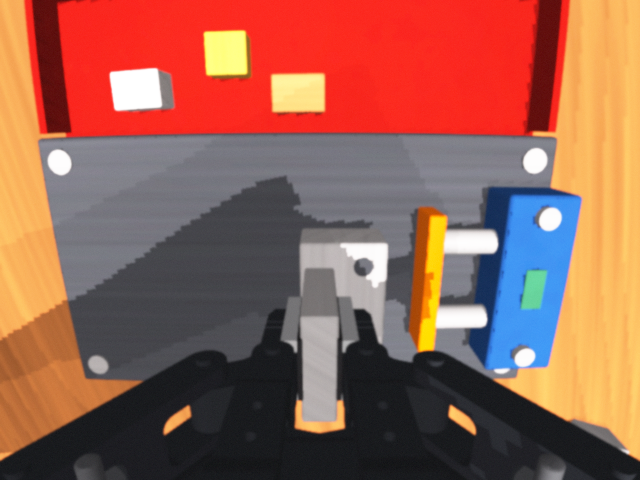

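The lug hangs over the bed, square to the pad by eye, and the offcuts are in the tray. The bed's seam corners are at (40,140) and (556,138), and I'll refine the jig pose from those.

Run:
```python
from h import *
f=load('w5')
W=px2w(f,[[40,140],[556,138],[86,378],[519,376]],30)
th,M,t,res=fit([[-130,70],[130,70],[-130,-70],[130,-70]],W);print(np.degrees(th),t,res.round(1).tolist())
P=px2w(f,[[429,208],[447,212],[436,352]],54);print('pad top',((P[:,:2]-t)@M).round(1))
s=telemetry.state();print('grip in jig',(s['position'][:2]-t)@M)
F=px2w(f,[[302,243],[387,242]],[71,71]);print('lug foot back corners',((F[:,:2]-t)@M).round(1))
```

```text
-11.556248435534153 [560.55379894   1.43447546] [[-2.0, 1.9], [3.1, 1.2], [-1.6, -1.4], [0.6, -1.8]]
pad top [[ 58.3  37.5]
 [ 66.5  35.7]
 [ 68.  -35. ]]
grip in jig [ 8.79386188 -3.02021141]
lug foot back corners [[ 3.  26.8]
 [37.2 27.1]]
```

Emit:
step_arm([
  [0.5,2.5,-5,0,0,0,1],
  [0.5,2.5,-10,0,0,0,1],
  [0.5,2.5,-14,0,0,0,1],
  [0.5,2.5,-15,0,0,0,1],
  [0.5,2.5,-15,0,0,0,1],
  [0.5,2.5,-15,0,0,0,1],
])

```text
time_s: 15.1
position: [569.1, -0.7, 90.1]
ee_rot: [2.424, 1.975, -0.006]
force: [-0.1, 0.3, -5.4]
finger_gap: 10.9
```

Emit:
step_arm([
  [5,-1,-0.5,0,0,0,1],
  [10,-2,-1,0,0,0,1],
  [15,-3,-1,0,0,0,1],
  [18,-3.6,-1,0,0,0,1],
  [18,-3.6,-1,0,0,0,1],
  [18,-3.6,-1,0,0,0,1],
])

```text
time_s: 15.7
position: [587.7, -4.4, 89.3]
ee_rot: [2.423, 1.974, -0.004]
force: [1.0, 0.6, -3.9]
finger_gap: 11.0
```

Emit:
step_arm([
  [2,-0.4,-0.5,0,0,0,1],
  [4,-0.8,-0.5,0,0,0,1],
  [6,-1.2,-0.5,0,0,0,1],
  [6,-1.2,-0.5,0,0,0,1],
  [6,-1.2,-0.5,0,0,0,1],
])

```text
time_s: 16.2
position: [591.4, -5.0, 89.2]
ee_rot: [2.425, 1.977, -0.01]
force: [-8.8, 0.5, 8.6]
finger_gap: 10.8
```

Emit:
step_arm([
  [0,0,0.5,0,0,0,1],
  [0,0,0.5,0,0,0,1],
  [0,0,0.5,0,0,0,1],
  [0,0,0.5,0,0,0,1],
])

```text
time_s: 16.6
position: [590.9, -4.8, 89.4]
ee_rot: [2.426, 1.977, -0.011]
force: [-3.1, 1.8, -4.5]
finger_gap: 10.8
```

Run:
```python
from h import *
s=telemetry.state();print(s['position'],s['ee_rot'],s['force'],s['moment'])
M=np.array([[np.cos(-.2015),-np.sin(-.2015)],[np.sin(-.2015),np.cos(-.2015)]]);print('grip in jig',(s['position'][:2]-[560.5,1.4])@M)
f=snap('wrist','w6')
im=cv2.imread('pics/w6.png')
a=im[170:400,270:590]; b=cv2.imread('pics/w5.png')[170:400,270:590]
cv2.imwrite('pics/w6c.png',cv2.resize(a,(800,575),interpolation=cv2.INTER_CUBIC))
```

```text
[590.94252128  -4.83685754  89.36944375] [ 2.42572552  1.97739195 -0.01131016] [-3.09384585  1.77835236 -4.49970551] [ 0.30572541  0.67106279 -0.0688012 ]
grip in jig [ 3.10748318e+01 -1.79280819e-02]
```

View pics/w6c.png

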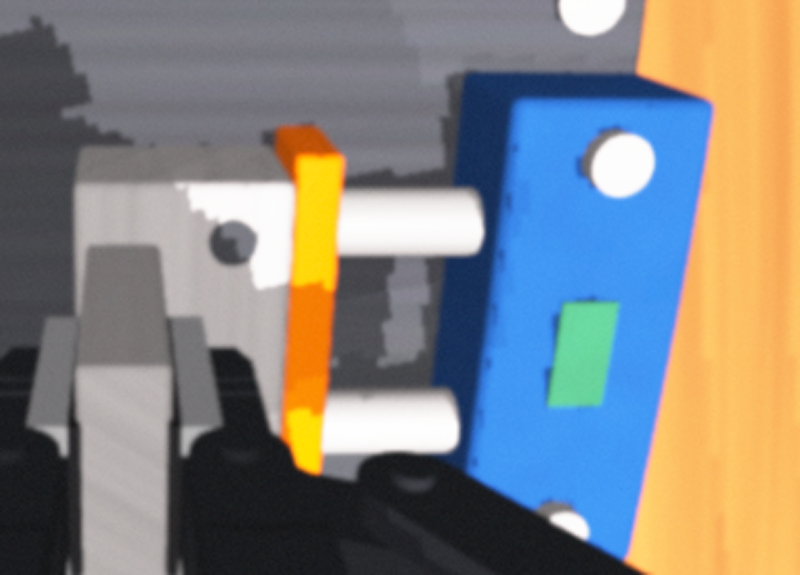

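The lug's face is flush and square on the pad, which has hardly moved yet (pad front at about column 295 in the crop). Now I'll push in gradually.

Emit:
step_arm([
  [1,-0.2,0,0,0,0,1],
  [2,-0.4,0,0,0,0,1],
  [3,-0.6,0,0,0,0,1],
  [4,-0.8,0,0,0,0,1],
  [5,-1,0,0,0,0,1],
  [5,-1,0,0,0,0,1],
  [5,-1,0,0,0,0,1],
  [5,-1,0,0,0,0,1],
])

```text
time_s: 17.45
position: [594.6, -5.6, 89.3]
ee_rot: [2.427, 1.978, -0.015]
force: [-7.4, 1.8, 0.6]
finger_gap: 10.9
```

Emit:
step_arm([
  [1.5,-0.3,0.2,0,0,0,1],
  [3,-0.6,0.2,0,0,0,1],
  [4,-0.8,0.2,0,0,0,1],
  [5,-1,0.2,0,0,0,1],
  [5,-1,0.2,0,0,0,1],
  [5,-1,0.2,0,0,0,1],
  [5,-1,0.2,0,0,0,1],
  [5,-1,0.2,0,0,0,1],
  [5,-1,0.2,0,0,0,1],
])

```text
time_s: 18.35
position: [597.0, -6.1, 89.4]
ee_rot: [2.429, 1.981, -0.022]
force: [-11.7, 1.7, 5.6]
finger_gap: 10.7
```

Run:
```python
from h import *
s=telemetry.state();print(s['position'],s['ee_rot'],s['force'],s['moment'],s['time_s'])
M=np.array([[np.cos(-.2015),-np.sin(-.2015)],[np.sin(-.2015),np.cos(-.2015)]]);print('grip in jig',(s['position'][:2]-[560.5,1.4])@M)
r=R.from_rotvec(s['ee_rot']).as_matrix();print('jaw yaw',np.degrees(np.arctan2(r[1,1],r[0,1])),r[:,2].round(3))
f=snap('wrist','w7')
cv2.imwrite('pics/w7c.png',cv2.resize(cv2.imread('pics/w7.png')[0:400,:],(800,500),interpolation=cv2.INTER_CUBIC))
```

```text
[597.04613255  -6.07547545  89.39374993] [ 2.42940397  1.98109863 -0.02190012] [-11.74452166   1.73654923   5.63357297] [ 0.55683352  2.53326657 -0.06508724] 18.35
grip in jig [ 3.73028476e+01 -9.91370937e-03]
jaw yaw -11.609343244156928 [-0.007 -0.014 -1.   ]
```

View pics/w7c.png

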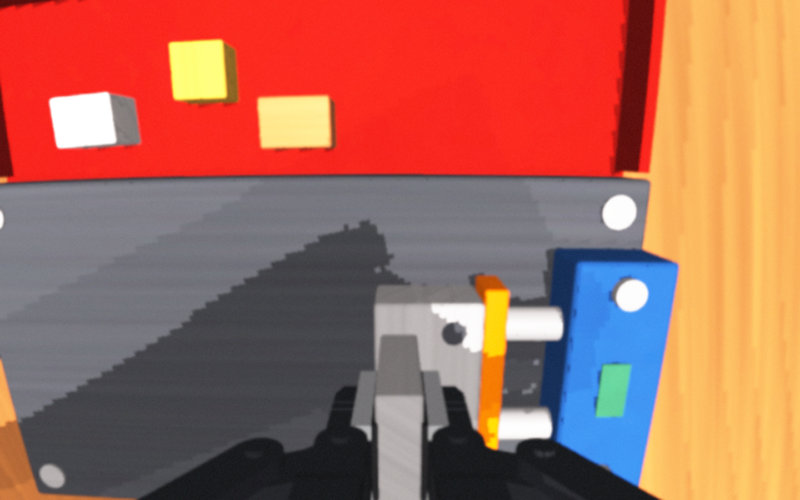

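The lug is flush on the pad, which is about 7 mm in. The wrist force is about 11.8 N, part of it bed friction, so roughly 9 N reaches the pad. The offcuts are in the tray. I'll confirm everything is still and hand in.

Run:
```python
from h import *
grab_frame('top');s=telemetry.state();print(s['position'],s['force'],np.abs(s['joint_velocities']).max(),s['time_s'])
print(arm.sign_off())
```

```text
[597.04019245  -6.10003809  89.37389095] [-11.73602388   2.36325512   6.14082704] 0.001408431653878394 18.45
the job is handed in; nothing more can be done
None
```

The job is handed in: the offcuts are swept, the brush is laid down, and the arm is still holding the lug pressed on the pad. It took 18.5 s of the 64 s, and no verdict is reported.

- **Offcuts:** I swept all three into the red tray with the brush. The last wrist picture shows them lying there.
- **Brush:** I set it back on the table near where it started, about 300 mm to the jig's left. The top picture showed it lying there; the arm partly covered it, so I confirmed only the visible end.
- **Lug:** I took the lug nearest the robot's base, gripped it by its web and set it on the bed against the pad. The jaws are square to the jig within about 0.1°, the tool is within about 1° of vertical, and the grip is centred within about 3 mm. In the picture the face sits flush on the pad.
- **Push:** The wrist reads about 11.8 N along the jig's x axis, steady, with the joints still. Part of that is friction on the bed. The pad is about 7 mm in, judging by how far the grip moved after contact, which means about 9 N from the spring.

- **Uncertain:** I could not read the pad's travel or contact force directly, so the 7 mm and 9 N are estimates.
- **Disagreed:** The top and wrist cameras differed by about 5 mm on the brush and jig positions; I used the wrist camera's values. I also viewed 12 pictures, two over the budget of 10.

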